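# Clamp a phone into a one-touch desk cradle

### The job

Set the phone into the desk cradle: press the orange thumb lever down until you feel its sprung arm catch and stay open by itself, without forcing it hard against its end stop (stay below 18 N), then lay the phone face up on the orange trigger plate between the open jaws, and press it gently down (below 20 N too) so that the trigger lets the arm go and its claws clamp the phone. Leave the phone held in the cradle, and do not shove the mug, the pen pot or the stapler about.

Things in the scene. Friction and masses are not known exactly. Their poses are not given: they have to be found in the camera images.
- bed: Tilted head of the phone cradle, 128 x 52 mm, black deck on a grey shell, fixed to the desk by a suction foot. Frame: origin mid-deck, 72 mm above the desk; x up the 15 degree slope (the phone's length), y left to the fixed jaw, z square out of the deck. Beside the phone's middle (x -28 to 28 mm) both sides are free for fingers. Phone, jaws and lever below are given in this frame.
- trigger_top (a point): Middle of the top of the orange ribbed trigger plate in the deck, 46 x 28 mm. Sprung: its top stands 4 mm above the deck, sinks straight down. The phone's weight alone does not trip it; pressing the phone down at its middle with a further 3 to 12 N does, after 2 to 4 mm. The deck then stops the phone.
- ledge (a point): Inner face of the ledge at the lower end of the bed (two cushioned toes), at x = -67.5, z = 6 mm; stands 11 mm above the deck. The phone's lower end goes above it: the phone's middle then lies at x = 0 or a little more.
- fixed_jaw (a point): Middle of the inner face of the fixed jaw: two cushioned posts at x = -42 and 42 mm, face at y = 33 mm, up to z = 17 mm. The phone clamped against it is centred at y = 0; lay it in 1 to 3 mm short of it (towards -y).
- lever_pad (a point): Middle of the top face of the orange ribbed thumb lever (36 mm along x, 26 mm along y), right of the cradle; at rest at (0, -104, -4) mm in the bed frame. Moves with the sprung arm on a circle of 60 mm radius about a pin along the bed's x at y = -46, z = -18 mm.
- clamp_arm (a joint): Angle of the sprung arm (lever and two claws at x = -42, 42 mm, right side), rad: 0 at rest (61 mm between jaws), grows as the lever goes down and the claws swing out. Lever force 2 N at first, 5 to 12 N near the catch. The catch holds from somewhere within 0.42 to 0.80 (hidden setting; lever 24 to 46 mm down); end stop 0.06 later. Caught: claws at y = -37 mm or beyond. On the phone: 0.22.
- phone_mid (a point): Centre of the compact phone in a black bumper case, 134 (x, length) x 66 (y, width) x 10.5 mm (z), 0.14 kg, lying face up on the desk; the point is half-way up. Either end may go to the ledge.
- mug: Dark green mug standing on the desk, 86 mm wide, 96 mm high; origin under its middle. Leave alone.
- pen_pot: Dark pen pot with pens, 80 mm wide, 147 mm high; origin under its middle. Leave alone.
- stapler: Dark grey stapler on the desk, 125 x 34 x 38 mm; origin under its middle. Leave alone.
Not all that is in view belongs to the job. Several things look just like the part that bears phone_mid: the one meant starts farthest to the robot's left.

How it is judged (in metres and radians):
On the way, in this order (a step that is already met when the one before it is completed fails the run):
1. the sprung arm is caught open and stays so with nothing touching its lever (value of joint clamp_arm above 0.36 rad and contact force between the fingers and clamp_arm below 0.2 N and velocity of joint clamp_arm between -0.05 and 0.05 rad/s), for 0.3 s.
2. the phone lies on the trigger plate between the jaws while the arm is still caught open (value of joint clamp_arm above 0.36 rad and z of phone_mid in the frame of bed between 0.003 and 0.014 m and y of phone_mid in the frame of bed between -0.009 and 0.006 m and x of phone_mid in the frame of bed between -0.006 and 0.015 m), for 0.2 s.
At the end, for the whole second after the job is handed in: The phone lies face up, at rest and flat in the cradle (within 5 degrees), centred within 4 mm sideways, 15 mm up and 6 mm down the slope, not over 12.5 mm above the deck, and the released arm's claws are closed on its side (arm angle 0.12 to 0.32 rad) (value of joint clamp_arm between 0.12 and 0.32 rad and z of phone_mid in the frame of bed between 0.003 and 0.0125 m and y of phone_mid in the frame of bed between -0.004 and 0.004 m and x of phone_mid in the frame of bed between -0.006 and 0.015 m and angle between the z axis of phone_mid and the z axis of bed, either way round below 0.09 rad and angle between the x axis of phone_mid and the x axis of bed, either way round below 0.09 rad and angle between phone_mid's own z axis and vertical below 0.5 rad and linear speed of phone below 0.02 m/s); the robot touches nothing.
It fails at once if the thumb lever is forced with more than 18 N (contact force between any of the fingers, the arm and clamp_arm above 18 N).
It fails at once if the phone is pressed onto the cradle's deck with more than 22 N (contact force between phone and bed above 22 N).
It fails at once if the mug is shoved or tipped (distance of mug from where it was at the start of the episode above 0.02 m or angle between mug's own z axis and vertical above 0.3 rad).
It fails at once if the pen pot is shoved or tipped (distance of pen_pot from where it was at the start of the episode above 0.02 m or angle between pen_pot's own z axis and vertical above 0.3 rad).
It fails at once if the stapler is shoved (distance of stapler from where it was at the start of the episode above 0.02 m).
It also fails if it takes over 72 s, if anything falls off the work surface, if the arm or the gripper's body presses on something with over 40 N, if the wrist force passes 120 N, or if a joint passes its speed limit or range.

### The arm

A 7-joint arm with a two-finger parallel gripper is mounted at the origin on the work surface; the furniture and walls round the work are solid. World frame = base frame: x ahead of the robot, y to its left, z up, the work surface at z = 0. Lengths are in mm, angles in rad, forces in N, time in s.
With the tool pointing down it reaches from about 400 to 875 mm from the base axis. Payload 6.5 kg.
Tool frame: the origin (TCP) lies midway between the tips of the shut fingers; the grasp point (between the pads) lies 19 mm behind it; z points along the fingers, y is the line along which they close (so a half turn about z gives the same grasp; the last joint's range is limited). The gripper opens to 85 mm and grips with 20 to 120 N. Pads are 22 mm wide; open, the fingers measure 114 mm over their backs; the gripper's body (76 mm by 85 mm) begins 54 mm behind the grasp point. The pads swing forward as they close: fully open they stand 13 mm farther back than shut.
Start: joints at [-1.219, 0.536, -0.004, 1.538, 0.003, 1.067, -0.071], TCP at [263.732, 594.084, 231.29] pointing down, gripper open.
Joint ranges: [-2.7, 2.7], [-0.37, 2.16], [-1.27, 1.26], [0.24, 2.4], [-1.31, 4.45], [0.19, 1.91], [-2.76, 2.76]. Speed limits (rad/s): [2.39, 2.39, 3.14, 3.14, 3.14, 3.14, 3.14].

### API

Orientations are given as a rotation vector (axis times angle).
In Python, from bench import env gives the robot as it stands.
- The arm moves only by the tool carry_out, never from a script. Its argument "targets" is a list of rows, each a list of 3 entries, a list of its own where there are three numbers: the shift along the world's x, y, z in mm, then the turn, a rotation vector about the world's x, y, z in degrees, then the finger opening in mm, from 0 to 85.4. In form: [[[tx, ty, tz], [ax, ay, az], fingers], ...]. A call has 1 to 20 rows; each row shifts and turns the commanded pose from where the row before left it; what a row does not reach is not made up. A row lasts 1/10 s, in which the tool goes at most 50 mm and 8.59 degrees, less where a joint would pass 70% of its speed; a pose out of reach is approached as far as the arm can. A call is refused whole if a number of a shift passes 50 or a number of a turn 8.59, either way. A call with a gripper value outside its range is refused whole. The fingers move at their own pace and stop on an object; the grip force is fixed at half the most. Time passes only in rows, so rows that do not move let the fingers close. It gives the time, the measured TCP pose, the force, the opening and the grip force at its end, in the units of the state.
- env.get_state(): the state, without advancing time (a new reading comes with each control period).
- env.grab_frame(name): name is "scene" or "top"; returns (picture, depth): 384x512x3 uint8, red, green, blue; 384x512 float32, mm along the optical axis (not along the pixel's ray), 0 where there is no reading.
- env.get_calibration(name): a dict with "vertical_fov" (degrees; the focal length in pixels is half the picture's height over the tangent of half this angle, whatever the lens; pixels are square), "cx", "cy" (the principal point, pixels), "eye" and "orientation" of the camera in the world. Camera axes: x right, y down, z forward; pixel columns grow to the right and rows downward; lengths in mm; the calibration is good to about 2 mm. A picture is of the moment at which its call begins. get_calibration takes no time and is no camera call.
- env.finish_job(): hands the job in; it is judged then, once.
The state is a dict: "time": time; "joint_positions": joint angles; "joint_vel": joint speeds; "effort": joint torques, N m; "ee_pos": TCP position; "orientation": TCP orientation; "contact_force": force on the tool from outside, world axes, zero at the start; "ft_torque": the same for the moment, N m; "width": opening from 0.0 (shut) to 1.0 (fully open); "gripper_force": force on a finger pad.
Only numpy, scipy, OpenCV 4.12 (cv2) and the standard library are available. Lean on these libraries where they do the work, as an engineer would, in place of code of your own. Each camera call takes 0.05 s, during which the arm holds its last target. There are 200 camera calls.

## Working session

There is one attempt and no reset: what is moved stays moved. The work goes in short steps, Python scripts to look and compute and a tool call to move; the robot and the scene stay as the last step left them, time stands still between calls to the robot, and variables do not carry over. Pictures are saved under pics/ and viewed, at most 10 in all, crops included, and the job is handed in when it is done.

Besides the shell and the picture viewer there is one more tool, called after "Emit:" as a command line: name --argument value ..., lists and objects as JSON in quotes. carry_out: Moves the arm, as the interface text tells. Its arguments: {"type":"object","properties":{"targets":{"type":"array","items":{"type":"array"}}},"required":["targets"]}

```bash
ls; mkdir -p pics
cat > h.py <<'E'
import numpy as np, cv2, pickle
from scipy.spatial.transform import Rotation as R
from bench import env
def grab(n,tag):
    im,d=env.grab_frame(n); cv2.imwrite(f'pics/{tag}.png',im[:,:,::-1]); np.savez(f'{tag}.npz',im=im,d=d); return im,d
def cloud(n,d):
    c=env.get_calibration(n); h,w=d.shape
    f=h/2/np.tan(np.radians(c['vertical_fov'])/2)
    v,u=np.mgrid[:h,:w]
    P=np.stack([(u-c['cx'])/f*d,(v-c['cy'])/f*d,d],-1)
    o=np.array(c['orientation']); M=o if o.shape==(3,3) else R.from_rotvec(o).as_matrix()
    return P@M.T+np.array(c['eye'])
E
python3 - <<'E'
from h import *
for n in('scene','top'):
    print(env.get_calibration(n)); im,d=grab(n,n+'0')
print(env.get_state())
a=cv2.imread('pics/scene0.png');b=cv2.imread('pics/top0.png')
E
```

```text
pics
{'vertical_fov': 46.744913287330164, 'cx': 250.81180405094824, 'cy': 190.23003393036612, 'eye': array([-152.86374938, -904.54170869,  647.18055923]), 'orientation': array([-1.96205231,  0.6713717 , -0.42716611])}
{'vertical_fov': 53.97761878108619, 'cx': 254.38786617044278, 'cy': 186.65100036780777, 'eye': array([ 417.39566196,  -87.62477367, 1163.23863888]), 'orientation': array([-2.16962198,  2.18141103, -0.08588478])}
{'time': 0.1, 'joint_positions': array([-1.21915948,  0.53709775, -0.00442835,  1.53878089,  0.00261162,
        1.06729064, -0.07121232]), 'joint_vel': array([ 0.00050919,  0.00029596, -0.00082776, -0.00223539, -0.0009067 ,
       -0.00070498, -0.00020202]), 'effort': array([ 2.86022929e-03, -5.84559739e+01,  1.05191343e+00, -2.59778291e+01,
        1.27091192e-02,  4.58564187e-03, -2.08371705e-05]), 'ee_pos': array([263.55009442, 593.54807329, 230.49347588]), 'orientation': array([-6.51445283e-01, -3.07310690e+00,  2.44831540e-03]), 'contact_force': array([-0.1991113 ,  1.32140383, -0.02232902]), 'ft_torque': array([-0.03748296, -0.00084444,  0.01302028]), 'gripper_force': 0.0, 'width': 1.0012215213984237}
```

View pics/top0.png

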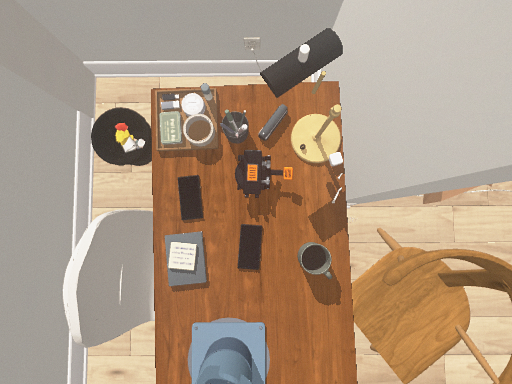

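View pics/scene0.png

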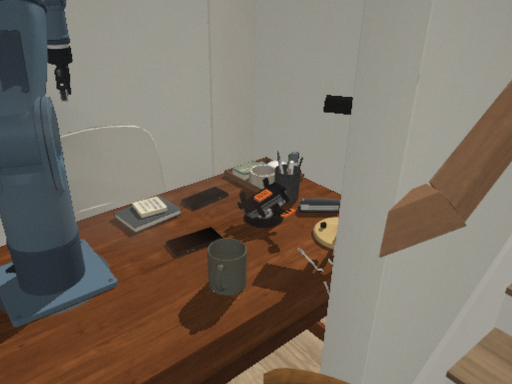

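Top view: two phones, one at (190,198), one at (250,247), with a notebook at (186,258). The farthest to the left is the one at (190,198). The cradle has its orange trigger at (253,173) and lever at (287,173). The mug is at (315,260), the pot at (235,125) and the stapler at (273,122).

Run:
```python
from h import *
z=np.load('top0.npz');im,d=z['im'],z['d'];P=cloud('top',d)
np.set_printoptions(precision=1,suppress=True)
def at(u,v,r=1): 
    return np.median(P[v-r:v+r+1,u-r:u+r+1].reshape(-1,3),0)
for n,u,v in [('deskA',215,200),('deskB',220,280),('phL',190,198),('phR',250,247),('note',186,258),('mug',315,260),('pot',235,125),('stap',273,122)]: print(n,at(u,v))
mn=im.max(2)
for n,(u0,u1,v0,v1) in {'phL':(170,212,168,230),'phR':(230,270,215,280)}.items():
    m=np.zeros(mn.shape,np.uint8); m[v0:v1,u0:u1]=(mn[v0:v1,u0:u1]<50)
    k,l,s,c=cv2.connectedComponentsWithStats(m); i=1+s[1:,4].argmax()
    q=P[l==i]; r=cv2.minAreaRect(q[:,:2].astype(np.float32)); print(n,s[i],r,q[:,2].mean(),np.median(q,0))
h=cv2.cvtColor(im,cv2.COLOR_RGB2HSV); m=((h[...,0]<18)&(h[...,1]>190)&(h[...,2]>180)).astype(np.uint8)
m[:150]=0;m[200:]=0
k,l,s,c=cv2.connectedComponentsWithStats(m)
for i in range(1,k):
    if s[i,4]>8:
        q=P[l==i]; A=np.c_[q[:,:2],np.ones(len(q))]; print('or',s[i],q.mean(0),np.linalg.lstsq(A,q[:,2],rcond=None)[0],cv2.minAreaRect(q[:,:2].astype(np.float32)))
a=cv2.resize(im[145:205,160:310],None,fx=5,fy=5,interpolation=cv2.INTER_CUBIC); 
cv2.imwrite('pics/c1.png',a[:,:,::-1])
```

```text
deskA [475.2  40.8  -0.4]
deskB [232.4  24.4   0.3]
phL [481.4 116.1   9.2]
phR [331.9 -67.2  10.3]
note [301.9 122.7  30.9]
mug [ 294.1 -259.5   33. ]
pot [696.8 -24.5  54. ]
stap [ 711.3 -139.4   33.2]Traceback (most recent call last):
  File "<stdin>", line 10, in <module>
ValueError: attempt to get argmax of an empty sequence
```

Run:
```python
from h import *
z=np.load('top0.npz');im,d=z['im'],z['d'];P=cloud('top',d)
np.set_printoptions(precision=1,suppress=True)
for n,(u0,u1,v0,v1) in {'phL':(170,212,168,230),'phR':(230,270,215,280)}.items():
    m=np.zeros(d.shape,np.uint8); m[v0:v1,u0:u1]=(P[v0:v1,u0:u1,2]>5)&(P[v0:v1,u0:u1,2]<16)&(im[v0:v1,u0:u1,0]<80)
    print(im[198,190],m.sum())
    k,l,s,c=cv2.connectedComponentsWithStats(m); i=1+s[1:,4].argmax()
    q=P[l==i]; r=cv2.minAreaRect(q[:,:2].astype(np.float32)); print(n,s[i],r,q[:,2].mean(),np.median(q,0))
h=cv2.cvtColor(im,cv2.COLOR_RGB2HSV); m=((h[...,0]<18)&(h[...,1]>180)&(h[...,2]>170)).astype(np.uint8)
m[:150]=0;m[200:]=0
k,l,s,c=cv2.connectedComponentsWithStats(m)
for i in range(1,k):
    if s[i,4]>8:
        q=P[l==i]; A=np.c_[q[:,:2],np.ones(len(q))]; print('or',s[i],q.mean(0),np.linalg.lstsq(A,q[:,2],rcond=None)[0],cv2.minAreaRect(q[:,:2].astype(np.float32)))
a=cv2.resize(im[140:230,170:310],None,fx=5,fy=5,interpolation=cv2.INTER_CUBIC); 
cv2.imwrite('pics/c1.png',a[:,:,::-1])
```

```text
[61 53 46] 882
phL [178 175  25  45 882] ((484.1918029785156, 116.43841552734375), (131.50181579589844, 64.97882080078125), 5.796383857727051) 9.86904015210539 [484.2 116.    9.8]
[61 53 46] 906
phR [238 225  24  45 906] ((332.797607421875, -66.36927795410156), (64.40083312988281, 130.73367309570312), 85.45377349853516) 10.06285015483182 [331.9 -67.   10.1]
or [248 165   9  15 120] [552.8 -75.1  75.1] [  0.3   0.  -69.2] ((552.3295288085938, -75.0244140625), (23.355316162109375, 40.273616790771484), 89.50521087646484)
or [284 167   9  13  87] [ 550.1 -181.    64.6] [   0.6   -0.2 -302.2] ((549.853515625, -180.4899444580078), (35.28581619262695, 23.46587562561035), 0.6583428978919983)
```

View pics/c1.png

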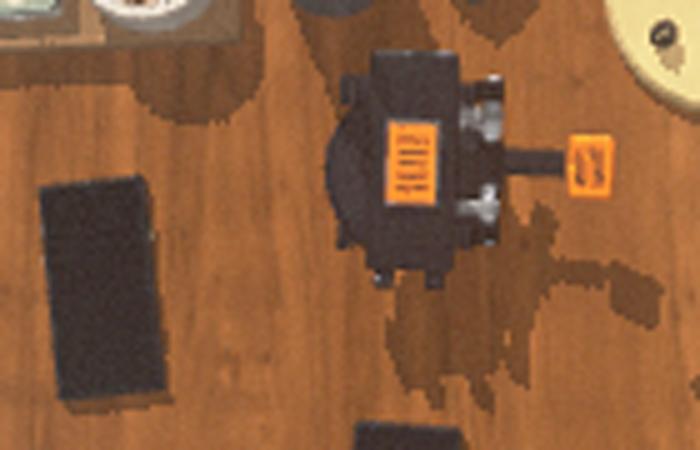

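```bash
cat >> h.py <<'E'
def bedR(yaw): return R.from_euler('z',yaw,degrees=True)*R.from_euler('y',-15,degrees=True)
E
python3 - <<'E'
from h import *
np.set_printoptions(precision=1,suppress=True)
M=bedR(-1).as_matrix(); o=np.array([553.5,-75,72.])
for n in('top','scene'):
    z=np.load(n+'0.npz');im,d=z['im'],z['d'];P=cloud(n,d)
    B=(P-o)@M
    m=(abs(B[...,0])<75)&(abs(B[...,1])<31)&(abs(B[...,2])<3.)&(d>0)&(im[...,0].astype(int)<90)
    k,l,s,c=cv2.connectedComponentsWithStats(m.astype(np.uint8)); i=1+s[1:,4].argmax()
    q=B[l==i]; print(n,len(q),cv2.minAreaRect(q[:,:2].astype(np.float32)),q[:,2].mean(),np.linalg.lstsq(np.c_[q[:,:2],np.ones(len(q))],q[:,2],rcond=None)[0])
    for a,b in((-50,-30),(-30,-10),(-10,10),(10,30),(30,50)):
        t=q[(q[:,0]>a)&(q[:,0]<b),1]
        if len(t): print(a,b,np.percentile(t,[1,99]),end=' ')
    print(np.percentile(q[:,0],[1,99]))
    h=cv2.cvtColor(im,cv2.COLOR_RGB2HSV); mo=(h[...,0]<18)&(h[...,1]>180)&(h[...,2]>150)&(d>0)&(abs(B[...,0])<80)&(abs(B[...,1]+50)<90)
    k,l,s,c=cv2.connectedComponentsWithStats(mo.astype(np.uint8))
    for i in range(1,k):
        if s[i,4]>15: q=B[l==i]; print('or',s[i],q.mean(0),np.percentile(q,2,0),np.percentile(q,98,0))
E
```

```text
top 486 ((-3.4086990356445312, 1.1704139709472656), (53.9062614440918, 131.27471923828125), 88.40036010742188) -0.3416262317976549 [-0.  -0.  -0.3]
-50 -30 [-23.9  28.8] -30 -10 [-23.6  26.2] -10 10 [-25.2  23.4] 10 30 [-26.   23.5] 30 50 [-25.7  23.6] [-63.5  60.4]
or [248 165   9  15 120] [ 0.1 -0.1  3.1] [-21.  -11.8  -0.5] [20.3 11.7  6.6]
or [284 167   9  13  87] [  -3.4 -106.1   -6.8] [ -31.  -117.1  -68.7] [ 14.8 -93.5   2.3]
scene 313 ((-6.909210205078125, -0.998016357421875), (136.01251220703125, 56.75354766845703), 0.24959784746170044) -0.9799685413372884 [-0. -0. -1.]
-50 -30 [-18.6  24.6] -30 -10 [-26.9  25.1] -10 10 [-28.7  25.3] 10 30 [-27.1  26.3] 30 50 [-25.6  22.7] [-73.7  58.7]
or [254 189  18  12  97] [-1.3 -1.5  2.5] [-22.3 -14.4  -1.7] [24.  13.4  5. ]
or [281 209  14   9  37] [  -5.6 -111.3   -2.7] [ -21.6 -116.9   -6.5] [ 12.1 -98.2  -0. ]
```

Emit:
carry_out --targets '[[[30, -50, 0], [0, 0, 0], 0], [[30, -50, 0], [0, 0, 0], 0], [[30, -50, 0], [0, 0, 0], 0], [[30, -50, 0], [0, 0, 0], 0]]'

```text
time: 0.5
ee_pos: [367.3, 420.6, 231.0]
orientation: [-0.651, -3.073, 0.001]
contact_force: [0.5, 0.0, 0.6]
width: 0.332
gripper_force: 0.0
```

Emit:
carry_out --targets '[[[14, -46, 0], [0, 0, 7], 0], [[14, -46, 0], [0, 0, 7], 0], [[14, -46, 0], [0, 0, 7.5], 0], [[14, -46, 0], [2.5, 0, 0], 0], [[14, -46, 0], [2.5, 0, 0], 0], [[14, -46, 0], [2.5, 0, 0], 0], [[14, -46, 0], [2.5, 0, 0], 0], [[14, -46, 0], [0, 0, 0], 0], [[14, -46, 0], [0, 0, 0], 0], [[14, -46, 0], [0, 0, 0], 0], [[14, -46, 0], [0, 0, 0], 0], [[14, -46, 0], [0, 0, 0], 0], [[0, 0, 0], [0, 0, 0], 0], [[0, 0, 0], [0, 0, 0], 0]]'

```text
time: 1.9
ee_pos: [534.3, -130.4, 230.7]
orientation: [-0.07, -3.124, -0.273]
contact_force: [-0.3, 1.0, 0.3]
width: 0.0
gripper_force: 0.0
```

```bash
cat >> h.py <<'E'
def st():
    s=env.get_state(); np.set_printoptions(precision=2,suppress=True)
    print(s['time'],s['ee_pos'],'q',s['joint_positions'],'F',s['contact_force'],'T',s['ft_torque'],'w',s['width']*85.4,s['gripper_force'])
    print(R.from_rotvec(s['orientation']).as_matrix()); return s
E
python3 -c "
from h import *
st()"
```

```text
1.9 [ 534.28 -130.36  230.7 ] q [ 0.09  0.4   0.22  1.78 -0.3   1.04  1.98] F [-0.29  1.05  0.28] T [-0.11 -0.02 -0.02] w 0.028535696397697572 0.0
[[-1.    0.05 -0.  ]
 [ 0.04  0.98  0.17]
 [ 0.01  0.17 -0.98]]
```

Emit:
carry_out --targets '[[[8, -27, 0], [0, 0, 0], 0], [[8, -27, 0], [0, 0, 0], 0], [[0, 0, -45], [0, 0, 0], 0], [[0, 0, -45], [0, 0, 0], 0], [[0, 0, -40], [0, 0, 0], 0], [[0, 0, -15], [0, 0, 0], 0], [[0, 0, 0], [0, 0, 0], 0], [[0, 0, 0], [0, 0, 0], 0]]'

```text
time: 2.7
ee_pos: [551.7, -183.1, 87.8]
orientation: [-0.065, -3.127, -0.273]
contact_force: [0.1, 0.4, 0.1]
width: -0.003
gripper_force: 0.0
```

Run:
```python
from h import *
st()
im,d=grab('top','top1'); a=cv2.resize(im[130:230,230:330],None,fx=5,fy=5,interpolation=cv2.INTER_CUBIC)
im,d=grab('scene','scene1'); b=cv2.resize(im[160:260,215:315],None,fx=5,fy=5,interpolation=cv2.INTER_CUBIC)
cv2.imwrite('pics/c2.png',cv2.resize(np.hstack([a,b]),(800,400))[:,:,::-1])
```

```text
2.7 [ 551.72 -183.08   87.81] q [ 0.2   0.65  0.18  1.78 -0.38  0.82  2.16] F [0.09 0.38 0.13] T [-0.14 -0.02 -0.02] w -0.27842285370251124 0.0
[[-1.    0.04  0.  ]
 [ 0.04  0.98  0.17]
 [ 0.01  0.17 -0.98]]
```

View pics/c2.png

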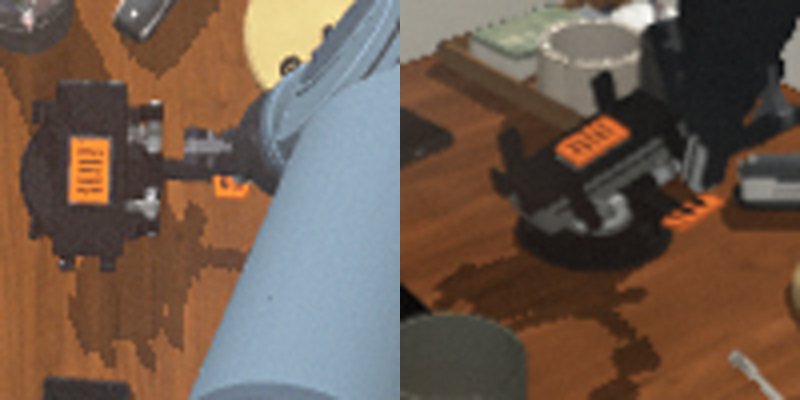

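The fingertips are over the pad (scene half: tips near (705,180), pad at (695,210)). Next I press slowly.

Emit:
carry_out --targets '[[[0, -1, -8], [0, 0, 0], 0], [[0, -1, -6], [0, 0, 0], 0], [[0, 0, -3], [0, 0, 0], 0], [[0, 0, -2], [0, 0, 0], 0], [[0, 0, -2], [0, 0, 0], 0], [[0, 0, 0], [0, 0, 0], 0]]'

```text
time: 3.4
ee_pos: [550.5, -185.4, 65.1]
orientation: [-0.067, -3.125, -0.274]
contact_force: [0.9, -1.4, 1.8]
width: 0.003
gripper_force: 1.0
```

Emit:
carry_out --targets '[[[0.5, 0, -2], [0, 0, 0], 0], [[0.5, 0, -2], [0, 0, 0], 0], [[0.5, 0, -2], [0, 0, 0], 0], [[0.5, 0, -2], [0, 0, 0], 0], [[0.5, 0, -2], [0, 0, 0], 0], [[0.5, 0, -2], [0, 0, 0], 0], [[0.5, 0, -2], [0, 0, 0], 0], [[0, 0, 0], [0, 0, 0], 0]]'

```text
time: 4.2
ee_pos: [554.2, -185.4, 51.0]
orientation: [-0.066, -3.125, -0.273]
contact_force: [-0.1, -1.2, 3.7]
width: -0.001
gripper_force: 1.6
```

Emit:
carry_out --targets '[[[0.5, 0, -2], [0, 0, 0], 0], [[0.5, 0, -2], [0, 0, 0], 0], [[0.5, 0.5, -2], [0, 0, 0], 0], [[0, 0, 0], [0, 0, 0], 0]]'

```text
time: 4.6
ee_pos: [555.8, -184.8, 45.1]
orientation: [-0.066, -3.125, -0.273]
contact_force: [0.2, -1.6, 3.8]
width: 0.004
gripper_force: 1.9
```

Emit:
carry_out --targets '[[[0.2, 0.2, -1], [0, 0, 0], 0], [[0.3, 0.2, -1], [0, 0, 0], 0], [[0, 0, 0], [0, 0, 0], 0], [[0, 0, 0], [0, 0, 0], 0]]'

```text
time: 5.0
ee_pos: [556.2, -184.5, 43.3]
orientation: [-0.066, -3.125, -0.273]
contact_force: [0.2, -1.3, 4.0]
width: -0.001
gripper_force: 2.0
```

Emit:
carry_out --targets '[[[0.2, 0.2, -1], [0, 0, 0], 0], [[0.3, 0.2, -1], [0, 0, 0], 0], [[0, 0, 0], [0, 0, 0], 0], [[0, 0, 0], [0, 0, 0], 0]]'

```text
time: 5.4
ee_pos: [556.8, -184.0, 41.3]
orientation: [-0.066, -3.125, -0.274]
contact_force: [0.5, -0.7, 3.6]
width: 0.0
gripper_force: 2.1
```

Emit:
carry_out --targets '[[[0.2, 0.2, -1], [0, 0, 0], 0], [[0.2, 0.2, -0.7], [0, 0, 0], 0], [[0, 0, 0], [0, 0, 0], 0], [[0, 0, 0], [0, 0, 0], 0]]'

```text
time: 5.8
ee_pos: [557.2, -183.7, 39.7]
orientation: [-0.066, -3.126, -0.274]
contact_force: [0.6, -0.6, 5.2]
width: 0.0
gripper_force: 2.7
```

Emit:
carry_out --targets '[[[0.2, 0.2, -0.8], [0, 0, 0], 0], [[0.2, 0.2, -0.7], [0, 0, 0], 0], [[0, 0, 0], [0, 0, 0], 0], [[0, 0, 0], [0, 0, 0], 0]]'

```text
time: 6.2
ee_pos: [557.6, -183.3, 38.3]
orientation: [-0.066, -3.125, -0.274]
contact_force: [0.3, -0.1, 6.5]
width: -0.002
gripper_force: 3.2
```

Emit:
carry_out --targets '[[[0.2, 0.2, -0.7], [0, 0, 0], 0], [[0.2, 0.1, -0.7], [0, 0, 0], 0], [[0, 0, 0], [0, 0, 0], 0], [[0, 0, 0], [0, 0, 0], 0]]'

```text
time: 6.6
ee_pos: [557.9, -182.8, 36.9]
orientation: [-0.066, -3.125, -0.274]
contact_force: [-0.0, -1.1, 7.1]
width: 0.002
gripper_force: 3.3
```

Emit:
carry_out --targets '[[[0.2, 0.2, -0.7], [0, 0, 0], 0], [[0.2, 0.1, -0.6], [0, 0, 0], 0], [[0, 0, 0], [0, 0, 0], 0], [[0, 0, 0], [0, 0, 0], 0]]'

```text
time: 7.0
ee_pos: [558.3, -182.5, 35.6]
orientation: [-0.066, -3.125, -0.274]
contact_force: [-0.2, -0.9, 7.6]
width: 0.003
gripper_force: 3.3
```

Emit:
carry_out --targets '[[[0.2, 0.2, -0.7], [0, 0, 0], 0], [[0.2, 0.1, -0.6], [0, 0, 0], 0], [[0, 0, 0], [0, 0, 0], 0], [[0, 0, 0], [0, 0, 0], 0]]'

```text
time: 7.4
ee_pos: [558.7, -182.0, 34.3]
orientation: [-0.066, -3.125, -0.275]
contact_force: [0.2, -0.5, 7.4]
width: 0.003
gripper_force: 3.4
```

Emit:
carry_out --targets '[[[0.2, 0.2, -0.7], [0, 0, 0], 0], [[0.2, 0.1, -0.6], [0, 0, 0], 0], [[0, 0, 0], [0, 0, 0], 0], [[0, 0, 0], [0, 0, 0], 0]]'

```text
time: 7.8
ee_pos: [559.0, -181.5, 33.0]
orientation: [-0.066, -3.125, -0.275]
contact_force: [0.3, 0.4, 7.7]
width: -0.004
gripper_force: 3.5
```

Emit:
carry_out --targets '[[[0.2, 0.2, -0.6], [0, 0, 0], 0], [[0.1, 0.1, -0.4], [0, 0, 0], 0], [[0, 0, 0], [0, 0, 0], 0], [[0, 0, 0], [0, 0, 0], 0]]'

```text
time: 8.2
ee_pos: [559.3, -181.2, 32.1]
orientation: [-0.066, -3.125, -0.275]
contact_force: [-0.0, 0.7, 8.5]
width: 0.001
gripper_force: 4.0
```

Emit:
carry_out --targets '[[[0.1, 0.1, -0.5], [0, 0, 0], 0], [[0.1, 0.1, -0.5], [0, 0, 0], 0], [[0, 0, 0], [0, 0, 0], 0], [[0, 0, 0], [0, 0, 0], 0]]'

```text
time: 8.6
ee_pos: [559.6, -180.7, 31.1]
orientation: [-0.066, -3.125, -0.275]
contact_force: [-0.6, 1.2, 8.1]
width: -0.005
gripper_force: 3.7
```

Emit:
carry_out --targets '[[[0.2, 0.2, -0.6], [0, 0, 0], 0], [[0.1, 0.2, -0.6], [0, 0, 0], 0], [[0, 0, 0], [0, 0, 0], 0], [[0, 0, 0], [0, 0, 0], 0]]'

```text
time: 9.0
ee_pos: [559.9, -180.2, 29.9]
orientation: [-0.065, -3.125, -0.276]
contact_force: [0.7, -0.1, 7.6]
width: 0.006
gripper_force: 3.4
```

Emit:
carry_out --targets '[[[0.2, 0.2, -0.6], [0, 0, 0], 0], [[0.1, 0.2, -0.6], [0, 0, 0], 0], [[0, 0, 0], [0, 0, 0], 0], [[0, 0, 0], [0, 0, 0], 0]]'

```text
time: 9.4
ee_pos: [560.2, -179.7, 28.7]
orientation: [-0.065, -3.125, -0.276]
contact_force: [0.1, 0.3, 7.7]
width: 0.002
gripper_force: 3.3
```

Emit:
carry_out --targets '[[[-0.5, -0.7, 2], [0, 0, 0], 0], [[-0.5, -0.7, 2], [0, 0, 0], 0], [[0, 0, 0], [0, 0, 0], 0]]'

```text
time: 9.7
ee_pos: [559.1, -181.4, 32.8]
orientation: [-0.066, -3.125, -0.275]
contact_force: [0.3, 0.8, 7.4]
width: 0.002
gripper_force: 3.6
```

Emit:
carry_out --targets '[[[0.5, 0.7, -2], [0, 0, 0], 0], [[0.5, 0.7, -2], [0, 0, 0], 0], [[0.3, 0.3, -1.1], [0, 0, 0], 0], [[0, 0, 0], [0, 0, 0], 0], [[0, 0, 0], [0, 0, 0], 0]]'

```text
time: 10.2
ee_pos: [560.5, -179.1, 27.5]
orientation: [-0.065, -3.125, -0.276]
contact_force: [-0.9, 1.9, 8.6]
width: -0.0
gripper_force: 3.3
```

Emit:
carry_out --targets '[[[0.2, 0.3, -0.6], [0, 0, 0], 0], [[0.1, 0.2, -0.6], [0, 0, 0], 0], [[0, 0, 0], [0, 0, 0], 0], [[0, 0, 0], [0, 0, 0], 0]]'

```text
time: 10.6
ee_pos: [560.8, -178.5, 26.3]
orientation: [-0.065, -3.125, -0.277]
contact_force: [-0.1, 1.2, 7.6]
width: -0.003
gripper_force: 3.1
```

Emit:
carry_out --targets '[[[0.2, 0.3, -0.6], [0, 0, 0], 0], [[0.1, 0.2, -0.6], [0, 0, 0], 0], [[0, 0, 0], [0, 0, 0], 0], [[0, 0, 0], [0, 0, 0], 0]]'

```text
time: 11.0
ee_pos: [561.1, -178.1, 25.1]
orientation: [-0.065, -3.125, -0.277]
contact_force: [-0.2, 1.6, 7.0]
width: -0.001
gripper_force: 3.0
```

Emit:
carry_out --targets '[[[0.2, 0.3, -0.6], [0, 0, 0], 0], [[0.1, 0.2, -0.6], [0, 0, 0], 0], [[0, 0, 0], [0, 0, 0], 0], [[0, 0, 0], [0, 0, 0], 0]]'

```text
time: 11.4
ee_pos: [561.4, -177.6, 24.1]
orientation: [-0.065, -3.125, -0.277]
contact_force: [-1.2, 1.5, 9.3]
width: -0.003
gripper_force: 3.8
```

Emit:
carry_out --targets '[[[0.1, 0.2, -0.5], [0, 0, 0], 0], [[0, 0, 0], [0, 0, 0], 0], [[0, 0, 0], [0, 0, 0], 0]]'

```text
time: 11.7
ee_pos: [561.5, -177.3, 23.6]
orientation: [-0.065, -3.125, -0.277]
contact_force: [-0.7, 1.7, 9.8]
width: -0.0
gripper_force: 3.8
```

Force is climbing; I'll test whether it is caught.

Emit:
carry_out --targets '[[[-0.5, -0.8, 2], [0, 0, 0], 0], [[-0.5, -0.8, 2], [0, 0, 0], 0], [[0, 0, 0], [0, 0, 0], 0]]'

```text
time: 12.0
ee_pos: [559.7, -180.1, 26.8]
orientation: [-0.066, -3.124, -0.274]
contact_force: [-0.6, -0.1, 0.8]
width: 0.002
gripper_force: 0.1
```

Caught: force dropped to about 0. Now I back off and go to the phone.

Emit:
carry_out --targets '[[[0, -1, 10], [0, 0, 0], 0], [[0, -3, 30], [0, 0, 0], 0], [[0, -3, 45], [0, 0, 0], 0], [[0, 0, 45], [-5, 0, 0], 0], [[0, 0, 30], [-5, 0, 0], 0], [[0, 0, 0], [0, 0, 0], 0], [[0, 0, 0], [0, 0, 0], 0], [[0, 0, 0], [0, 0, 0], 0]]'

```text
time: 12.8
ee_pos: [559.1, -187.8, 186.0]
orientation: [-0.068, -3.138, -0.001]
contact_force: [0.1, 0.1, 1.1]
width: 0.001
gripper_force: 0.0
```

Run:
```python
from h import *
st()
im,d=grab('scene','scene2'); b=cv2.resize(im[160:260,215:315],None,fx=5,fy=5,interpolation=cv2.INTER_CUBIC)
cv2.imwrite('pics/c3.png',b[:,:,::-1])
```

```text
12.8 [ 559.12 -187.82  185.97] q [ 0.01  0.5   0.32  1.76 -0.19  0.92  1.94] F [0.12 0.13 1.09] T [-0.01 -0.01 -0.08] w 0.0827812367945435 0.0
[[-1.    0.04 -0.  ]
 [ 0.04  1.    0.  ]
 [ 0.    0.   -1.  ]]
```

View pics/c3.png

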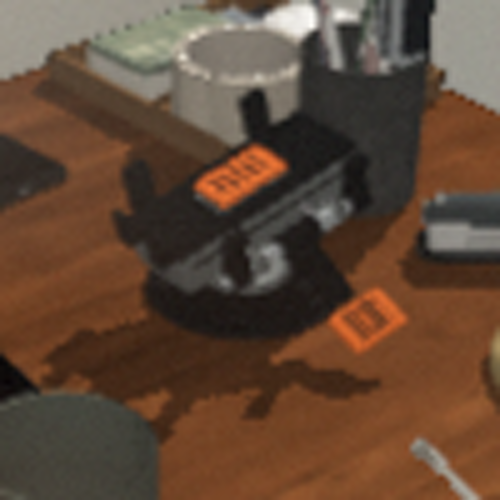

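The lever pad sits low, at (368,320), and the claws are swung out, so the arm is caught open. On to the phone.

Emit:
carry_out --targets '[[[-10, 43, 0], [0, 0, 4], 78], [[-11, 43, 0], [0, 0, 4], 78], [[-11, 44, 0], [0, 0, 0], 78], [[-11, 44, 0], [0, 0, 0], 78], [[-11, 44, 0], [0, 0, 0], 78], [[-11, 43, 0], [0, 0, 0], 78], [[-10, 43, 0], [0, 0, 0], 78], [[0, 0, -40], [0, 0, 0], 78], [[0, 0, -40], [0, 0, 0], 78], [[0, 0, -40], [0, 0, 0], 78], [[0, 0, -20], [0, 0, 0], 78], [[0, 0, 0], [0, 0, 0], 78], [[0, 0, 0], [0, 0, 0], 78]]'

```text
time: 14.15
ee_pos: [485.2, 115.6, 46.8]
orientation: [0.15, -3.136, 0.001]
contact_force: [-0.7, -0.3, 1.3]
width: 0.918
gripper_force: 0.0
```

Run:
```python
from h import *
st()
im,d=grab('top','top3'); a=cv2.resize(im[150:250,150:250],None,fx=4,fy=4,interpolation=cv2.INTER_CUBIC)
im,d=grab('scene','scene3'); b=cv2.resize(im[140:240,155:255],None,fx=4,fy=4,interpolation=cv2.INTER_CUBIC)
cv2.imwrite('pics/c4.png',np.hstack([a,b])[:,:,::-1])
```

```text
14.15 [485.22 115.6   46.83] q [-0.45  0.59  0.15  2.05 -0.17  0.52  1.5 ] F [-0.69 -0.29  1.29] T [ 0.02 -0.01 -0.02] w 78.43396308595956 0.0
[[-1.  -0.1 -0. ]
 [-0.1  1.  -0. ]
 [ 0.  -0.  -1. ]]
```

View pics/c4.png

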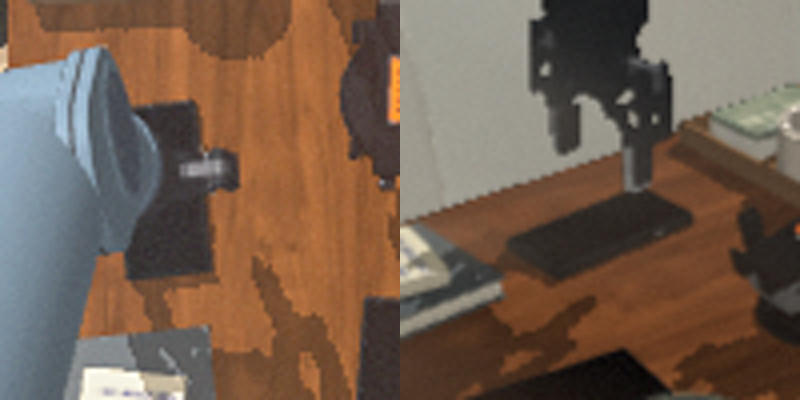

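Fingers straddle the phone: right finger at (215,165) beside its right edge in the top crop.

Emit:
carry_out --targets '[[[-1, 0.5, -20], [0, 0, 0], 78], [[0, 0, -15], [0, 0, 0], 78], [[0, 0, -6], [0, 0, 0], 78], [[0, 0, -4], [0, 0, 0], 78], [[0, 0, -3], [0, 0, 0], 78], [[0, 0, -2], [0, 0, 0], 78], [[0, 0, 0], [0, 0, 0], 78]]'

```text
time: 14.95
ee_pos: [484.6, 117.2, -2.6]
orientation: [-0.153, 3.137, 0.0]
contact_force: [0.3, -0.3, 0.9]
width: 0.913
gripper_force: 0.0
```

Emit:
carry_out --targets '[[[0, 0, -1], [0, 0, 0], 78], [[0, 0, -1], [0, 0, 0], 78], [[0, 0, -1], [0, 0, 0], 78], [[0, 0, 0], [0, 0, 0], 78]]'

```text
time: 15.35
ee_pos: [484.3, 117.1, -5.9]
orientation: [0.153, -3.138, 0.0]
contact_force: [0.4, -1.0, -0.6]
width: 0.914
gripper_force: 0.0
```

Emit:
carry_out --targets '[[[0, 0, 0], [0, 0, 0], 74], [[0, 0, 0], [0, 0, 0], 70], [[0, 0, 0], [0, 0, 0], 66], [[0, 0, 0], [0, 0, 0], 62], [[0, 0, 0], [0, 0, 0], 60], [[0, 0, 0], [0, 0, 0], 60], [[0, 0, 0], [0, 0, 0], 60]]'

```text
time: 16.05
ee_pos: [484.5, 117.2, -5.3]
orientation: [-0.153, 3.138, 0.0]
contact_force: [-1.4, -0.7, 7.5]
width: 0.754
gripper_force: 65.2
```

Emit:
carry_out --targets '[[[0, 0, 5], [0, 0, 0], 60], [[0, 0, 30], [0, 0, 0], 60], [[0, 0, 45], [0, 0, 0], 60], [[0, 0, 45], [0, 0, 0], 60], [[0, 0, 30], [0, 0, 0], 60], [[10, -30, 0], [0, 0, -4.2], 60], [[10, -30, 0], [0, 0, -4.2], 60], [[10, -30, 0], [-0.2, -5, 0], 60], [[10, -30, 0], [-0.2, -5, 0], 60], [[10, -30, 0], [-0.2, -5, 0], 60], [[10, -30, 0], [0, 0, 0], 60], [[0, -14, -10], [0, 0, 0], 60], [[0, 0, 0], [0, 0, 0], 60], [[0, 0, 0], [0, 0, 0], 60], [[0, 0, 0], [0, 0, 0], 60]]'

```text
time: 17.55
ee_pos: [544.5, -75.6, 139.4]
orientation: [0.069, 2.879, -0.005]
contact_force: [0.7, 1.5, 0.1]
width: 0.752
gripper_force: 66.9
```

```bash
cat > v.py <<'E'
from h import *
import sys
tag=sys.argv[1]
s=st(); yaw=-2.5; M=bedR(yaw).as_matrix(); o=np.array([553.3,-75.2,71.7])
T=R.from_rotvec(s['orientation']).as_matrix()
print('tcp in bed',M.T@(s['ee_pos']-o)); E=T@np.diag([-1,1,-1]).astype(float)
print('tool err in bed deg',np.degrees(R.from_matrix(M.T@E).as_rotvec()))
im,d=grab('top',tag+'t'); P=cloud('top',d); a=im
im2,d2=grab('scene',tag+'s')
a=cv2.resize(im[130:230,200:300],None,fx=4,fy=4,interpolation=cv2.INTER_CUBIC)
b=cv2.resize(im2[140:240,205:305],None,fx=4,fy=4,interpolation=cv2.INTER_CUBIC)
cv2.imwrite(f'pics/{tag}.png',np.hstack([a,b])[:,:,::-1])
E
python3 v.py v1
```

```text
17.55 [544.47 -75.6  139.37] q [-0.11  0.39  0.21  2.11 -0.22  0.4   1.79] F [0.66 1.52 0.07] T [ 0.    0.32 -0.02] w 64.2106452431994 66.88148617744446
[[-0.96  0.05  0.26]
 [ 0.05  1.   -0.01]
 [-0.26  0.   -0.97]]
tcp in bed [ 9.01 -0.79 67.65]
tool err in bed deg [ 0.11 -0.01 -0.26]
```

View pics/v1.png

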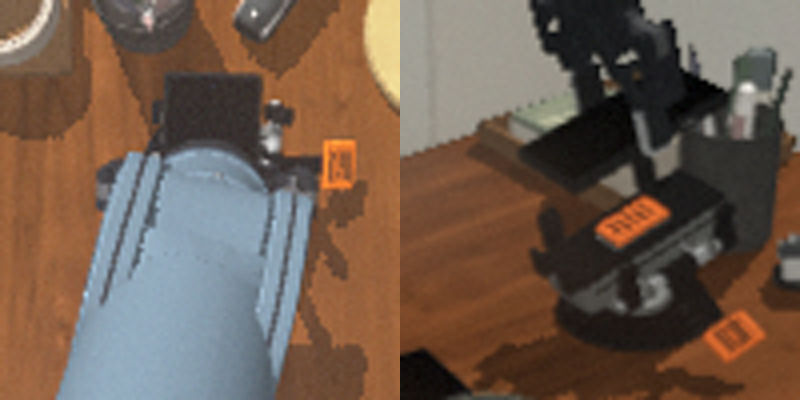

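The phone is held parallel above the bed. In the top crop its upper end spans (165..263, 72). I'll measure it in the bed frame.

Run:
```python
from h import *
np.set_printoptions(precision=1,suppress=True)
M=bedR(-2.5).as_matrix(); o=np.array([553.3,-75.2,71.7])
for n,t in(('top','t'),('scene','s')):
    z=np.load(f'v1{t}.npz');im,d=z['im'].astype(int),z['d'];P=cloud(n,d);B=(P-o)@M
    m=(d>0)&(abs(B[...,0])<90)&(abs(B[...,1])<45)&(abs(B[...,2]-83)<6)&(im.max(2)<85)
    k,l,s,c=cv2.connectedComponentsWithStats(m.astype(np.uint8)); i=1+s[1:,4].argmax(); q=B[l==i]
    print(n,len(q),np.linalg.lstsq(np.c_[q[:,:2],np.ones(len(q))],q[:,2],rcond=None)[0],np.percentile(q,[1,99],0))
    print(cv2.minAreaRect(q[:,:2].astype(np.float32)))
    for a in range(-70,80,15):
        g=q[(q[:,0]>a)&(q[:,0]<a+15)]
        if len(g)>8: print(a,np.percentile(g[:,1],[1,99]),np.median(g[:,2]))
```

```text
top 433 [ 0.  -0.  82.6] [[ 23.1 -32.7  78.3]
 [ 75.3  30.3  87.1]]
((48.74489212036133, -1.3880462646484375), (65.62340545654297, 54.64109420776367), 87.9532699584961)
20 [-33.1  31.9] 82.07426733317855
35 [-32.4  29.4] 82.88598663141465
50 [-31.9  30. ] 82.77639664648429
65 [-31.2  30.4] 82.58254228105012
scene 431 [ 0.   0.  82.3] [[-58.9 -34.9  77.6]
 [ 24.7  33.   87.9]]
((-16.02691650390625, -1.4083747863769531), (88.64221954345703, 71.84033966064453), 1.0359783172607422)
-70 [-34.4  30.7] 80.38510306527343
-55 [-34.   28.8] 82.05956082486362
-40 [-35.8  29.2] 82.07251129736244
-25 [-34.4  29.2] 81.93428717328518
-10 [-35.7  33.4] 82.08184717282663
5 [-8.6 34.8] 82.12669180549875
20 [10.7 31.3] 81.77832089202784
```

Emit:
carry_out --targets '[[[3, -1, -16], [0, 0, 0], 60], [[3, -0.5, -17], [0, 0, 0], 60], [[3, -0.5, -16], [0, 0, 0], 60], [[0, 0, 0], [0, 0, 0], 60], [[0, 0, 0], [0, 0, 0], 60]]'

```text
time: 18.15
ee_pos: [553.4, -78.4, 90.4]
orientation: [0.07, 2.879, -0.005]
contact_force: [-0.1, -0.1, -0.6]
width: 0.753
gripper_force: 66.8
```

```bash
python3 v.py v2
python3 - <<'E'
from h import *
np.set_printoptions(precision=1,suppress=True)
M=bedR(-2.5).as_matrix(); o=np.array([553.3,-75.2,71.7])
z=np.load('v2t.npz');im,d=z['im'].astype(int),z['d'];B=(cloud('top',d)-o)@M
m=(d>0)&(abs(B[...,0])<90)&(abs(B[...,1])<45)&(abs(B[...,2]-33)<6)&(im.max(2)<85)
k,l,s,c=cv2.connectedComponentsWithStats(m.astype(np.uint8)); i=1+s[1:,4].argmax(); q=B[l==i]
print(len(q),np.percentile(q,[1,99],0),q[:,2].mean(),cv2.minAreaRect(q[:,:2].astype(np.float32)))
E
```

```text
18.15 [553.42 -78.41  90.41] q [-0.06  0.49  0.15  2.11 -0.27  0.29  1.83] F [-0.12 -0.12 -0.61] T [-0.02  0.32  0.01] w 64.27518166092314 66.8402624130249
[[-0.96  0.05  0.26]
 [ 0.05  1.   -0.01]
 [-0.26  0.   -0.97]]
tcp in bed [ 5.1  -3.2  18.01]
tool err in bed deg [ 0.07  0.   -0.3 ]
394 [[ 19.3 -36.1  28.6]
 [ 71.4  29.   37.4]] 32.983036374619935 ((45.33800506591797, -4.549774169921875), (67.54322814941406, 53.657344818115234), 86.59224700927734)
```

View pics/v2.png

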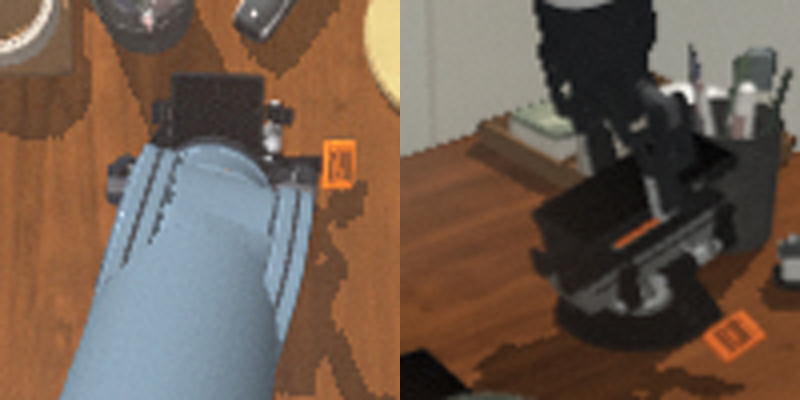

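The phone is centred above the deck between the jaws, with its lower end above the ledge. Lowering.

Emit:
carry_out --targets '[[[1.3, 0.5, -5], [0, 0, 0], 60], [[1.3, 0, -5], [0, 0, 0], 60], [[1.0, 0, -4], [0, 0, 0], 60], [[0.5, 0, -2], [0, 0, 0], 60], [[0, 0, 0], [0, 0, 0], 60], [[0, 0, 0], [0, 0, 0], 60]]'

```text
time: 18.85
ee_pos: [557.5, -78.5, 74.1]
orientation: [0.071, 2.879, -0.006]
contact_force: [-0.3, -0.6, -1.1]
width: 0.748
gripper_force: 66.9
```

Emit:
carry_out --targets '[[[0.2, 0, -0.8], [0, 0, 0], 60], [[0.2, 0, -0.8], [0, 0, 0], 60], [[0, 0, 0], [0, 0, 0], 60], [[0, 0, 0], [0, 0, 0], 60]]'

```text
time: 19.25
ee_pos: [558.0, -78.4, 72.6]
orientation: [0.071, 2.879, -0.006]
contact_force: [0.3, -0.1, -0.8]
width: 0.749
gripper_force: 66.9
```

Emit:
carry_out --targets '[[[0.2, 0, -0.7], [0, 0, 0], 60], [[0, 0, 0], [0, 0, 0], 60], [[0, 0, 0], [0, 0, 0], 60]]'

```text
time: 19.55
ee_pos: [558.2, -78.4, 72.1]
orientation: [0.071, 2.879, -0.006]
contact_force: [-2.0, 0.1, 3.9]
width: 0.749
gripper_force: 67.5
```

Emit:
carry_out --targets '[[[-0.1, 0, 0.3], [0, 0, 0], 62], [[0, 0, 0], [0, 0, 0], 65], [[0, 0, 0], [0, 0, 0], 67], [[0, 0, 0], [0, 0, 0], 69], [[0, 0, 0], [0, 0, 0], 72], [[0, 0, 0], [0, 0, 0], 75], [[0, 0, 0], [0, 0, 0], 76], [[0, 0, 0], [0, 0, 0], 76]]'

```text
time: 20.35
ee_pos: [558.0, -78.4, 72.2]
orientation: [0.071, 2.879, -0.006]
contact_force: [0.4, 0.5, -0.3]
width: 0.894
gripper_force: 0.0
```

```bash
python3 v.py v3
```

```text
20.35 [558.04 -78.42  72.22] q [-0.04  0.53  0.13  2.1  -0.28  0.26  1.84] F [ 0.45  0.47 -0.32] T [0.02 0.26 0.01] w 76.3403893983082 0.0
[[-0.96  0.05  0.26]
 [ 0.05  1.   -0.01]
 [-0.26  0.   -0.97]]
tcp in bed [ 4.85 -3.01 -0.76]
tool err in bed deg [ 0.05 -0.02 -0.35]
```

View pics/v3.png

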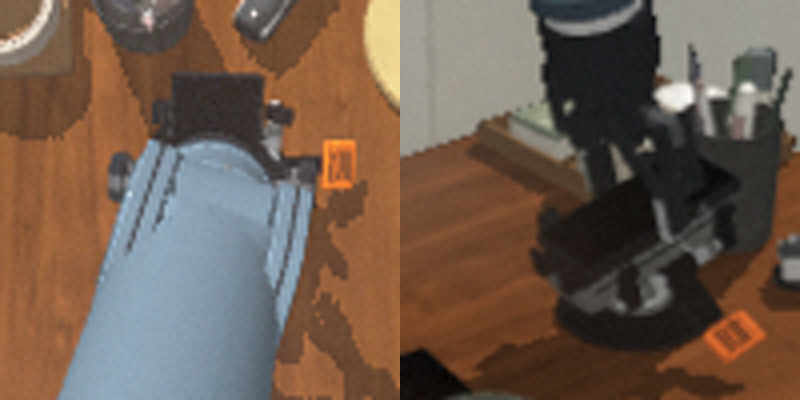

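The phone lies on the plate with the lever still down at (735,335). Retreating straight out along the bed's z and shutting the fingers.

Emit:
carry_out --targets '[[[-1.3, 0, 4.8], [0, 0, 0], 76], [[-3.9, 0.2, 14.5], [0, 0, 0], 76], [[-7.8, 0.3, 29], [0, 0, 0], 76], [[-2, 0, 5], [0, 0, 0], 40], [[-1, 0.5, 0], [0, 0, 0], 0], [[0, 0, 0], [0, 0, 0], 0], [[0, 0, 0], [0, 0, 0], 0], [[0, 0, 0], [0, 0, 0], 0], [[0, 0, 0], [0, 0, 0], 0], [[0, 0, 0], [0, 0, 0], 0]]'

```text
time: 21.45
ee_pos: [541.9, -77.4, 125.1]
orientation: [0.071, 2.879, -0.006]
contact_force: [0.1, -0.5, -0.2]
width: -0.002
gripper_force: 0.0
```

```bash
python3 v.py v4
python3 - <<'E'
from h import *
np.set_printoptions(precision=1,suppress=True)
M=bedR(-2.5).as_matrix(); o=np.array([553.3,-75.2,71.7])
for n,t in(('top','t'),('scene','s')):
    z=np.load(f'v4{t}.npz');im,d=z['im'].astype(int),z['d'];B=(cloud(n,d)-o)@M
    m=(d>0)&(abs(B[...,0])<85)&(abs(B[...,1])<42)&(abs(B[...,2]-14)<6)&(im.max(2)<85)
    k,l,s,c=cv2.connectedComponentsWithStats(m.astype(np.uint8)); i=1+s[1:,4].argmax(); q=B[l==i]
    print(len(q),np.percentile(q,[1,99],0),np.linalg.lstsq(np.c_[q[:,:2],np.ones(len(q))],q[:,2],rcond=None)[0],cv2.minAreaRect(q[:,:2].astype(np.float32)))
E
```

```text
21.45 [541.92 -77.44 125.14] q [-0.1   0.41  0.19  2.12 -0.24  0.36  1.81] F [ 0.07 -0.54 -0.25] T [-0.02  0.28  0.  ] w -0.17789181615820313 0.0
[[-0.96  0.05  0.26]
 [ 0.05  1.   -0.01]
 [-0.26  0.   -0.97]]
tcp in bed [ 2.94 -2.73 54.54]
tool err in bed deg [ 0.05  0.02 -0.35]
450 [[ 11.2 -35.7   9.6]
 [ 70.2  28.   18.9]] [ 0.  -0.  13.9] ((38.741737365722656, -3.862812042236328), (66.47748565673828, 64.30569458007812), 87.49211883544922)
772 [[-63.9 -37.4   8.5]
 [ 67.   39.2  16.9]] [ 0.   0.  13.3] ((2.6704940795898438, 0.7073936462402344), (81.30717468261719, 134.6185760498047), 89.8505630493164)
```

View pics/v4.png

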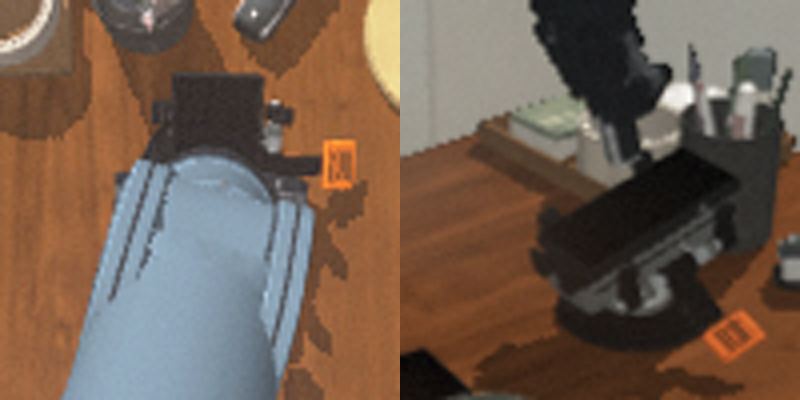

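The phone lies flat: its top is 14 mm above the deck, its middle is near x=3, y=-3, and the lever is still down. Now I press at the middle.

Emit:
carry_out --targets '[[[3, -0.1, -14], [0, 0, 0], 0], [[3, -0.2, -14], [0, 0, 0], 0], [[1.5, -0.1, -5], [0, 0, 0], 0], [[0.5, 0, -2], [0, 0, 0], 0], [[0.2, 0, -1], [0, 0, 0], 0], [[0, 0, 0], [0, 0, 0], 0], [[0, 0, 0], [0, 0, 0], 0]]'

```text
time: 22.25
ee_pos: [550.5, -77.9, 90.0]
orientation: [0.071, 2.878, -0.006]
contact_force: [-0.3, -0.6, -0.6]
width: -0.003
gripper_force: 0.0
```

Emit:
carry_out --targets '[[[0.3, 0, -1], [0, 0, 0], 0], [[0.3, 0, -1], [0, 0, 0], 0], [[0.3, 0, -1], [0, 0, 0], 0], [[0, 0, 0], [0, 0, 0], 0], [[0, 0, 0], [0, 0, 0], 0]]'

```text
time: 22.75
ee_pos: [551.2, -77.8, 86.6]
orientation: [0.071, 2.879, -0.006]
contact_force: [-1.0, 0.6, 3.0]
width: 0.001
gripper_force: 1.6
```

Emit:
carry_out --targets '[[[0.2, 0, -0.6], [0, 0, 0], 0], [[0.1, 0, -0.4], [0, 0, 0], 0], [[0, 0, 0], [0, 0, 0], 0], [[0, 0, 0], [0, 0, 0], 0]]'

```text
time: 23.15
ee_pos: [551.5, -77.8, 85.7]
orientation: [0.071, 2.879, -0.006]
contact_force: [-2.3, -0.1, 4.5]
width: 0.0
gripper_force: 2.6
```

Emit:
carry_out --targets '[[[0.1, 0, -0.5], [0, 0, 0], 0], [[0.1, 0, -0.4], [0, 0, 0], 0], [[0, 0, 0], [0, 0, 0], 0], [[0, 0, 0], [0, 0, 0], 0]]'

```text
time: 23.55
ee_pos: [551.7, -77.6, 84.5]
orientation: [0.071, 2.879, -0.005]
contact_force: [-0.5, 2.2, 1.0]
width: 0.002
gripper_force: 0.5
```

Force dropped and a sideways push appeared, so it has tripped. I'll lift off and check by numbers.

Emit:
carry_out --targets '[[[-0.5, 0, 2], [0, 0, 0], 0], [[-4, 0, 15], [0, 0, 0], 0], [[-10, 0, 40], [0, 0, 0], 0], [[-10, 0, 45], [0, 0, 0], 0], [[-40, 20, 25], [0, 0, 0], 0], [[-40, 20, 0], [0, 0, 0], 0], [[-40, 40, 0], [0, 0, 0], 0], [[-20, 45, 0], [0, 0, 0], 0], [[0, 45, 0], [0, 0, 0], 0], [[0, 45, 0], [0, 0, 0], 0], [[0, 45, 0], [0, 0, 0], 0], [[0, 0, 0], [0, 0, 0], 0]]'

```text
time: 24.75
ee_pos: [393.8, 181.8, 211.8]
orientation: [0.06, 2.877, 0.001]
contact_force: [0.8, -0.5, 1.0]
width: -0.005
gripper_force: 0.0
```

```bash
python3 v.py v5|head -2
python3 - <<'E'
from h import *
np.set_printoptions(precision=1,suppress=True)
M=bedR(-2.5).as_matrix(); o=np.array([553.3,-75.2,71.7])
for n,t in(('top','t'),('scene','s')):
    z=np.load(f'v5{t}.npz');im,d=z['im'],z['d'];B=(cloud(n,d)-o)@M
    m=(d>0)&(abs(B[...,0])<85)&(abs(B[...,1])<42)&(abs(B[...,2]-10.5)<4)&(im.max(2)<85)
    k,l,s,c=cv2.connectedComponentsWithStats(m.astype(np.uint8)); i=1+s[1:,4].argmax(); q=B[l==i]
    print(len(q),np.percentile(q,[1,50,99],0),np.linalg.lstsq(np.c_[q[:,:2],np.ones(len(q))],q[:,2],rcond=None)[0],cv2.minAreaRect(q[:,:2].astype(np.float32)))
    g=q[abs(q[:,0])<25]; print('mid band y',np.percentile(g[:,1],[1,99]))
    h=cv2.cvtColor(im,cv2.COLOR_RGB2HSV); mo=(h[...,0]<18)&(h[...,1]>180)&(h[...,2]>150)&(d>0)&(abs(B[...,0])<50)&(abs(B[...,1]+60)<100)
    print('orange',mo.sum(),np.median(B[mo],0))
E
```

```text
24.75 [393.84 181.81 211.8 ] q [-0.67  0.08  0.    2.28  0.3   0.6   0.63] F [ 0.8  -0.47  1.04] T [-0.05  0.26  0.01] w -0.42266763517050804 0.0
[[-0.96  0.04  0.26]
934 [[-60.7 -36.    7.5]
 [  5.2  -0.   11.8]
 [ 69.4  33.2  14.4]] [ 0.   0.  11.6] ((4.029258728027344, -1.0988655090332031), (79.8666000366211, 133.12513732910156), 89.31637573242188)
mid band y [-32.3  32.1]
orange 96 [   0.9 -106.   -17.5]
748 [[-63.9 -40.1   7.1]
 [ -0.9  -3.1  11.1]
 [ 67.   37.5  14.2]] [-0.   0.  11.1] ((1.7313995361328125, -0.3565711975097656), (134.24954223632812, 81.90880584716797), 0.09200877696275711)
mid band y [-34.4  32.1]
orange 53 [  -3.2 -112.4  -18.1]
```

```bash
python3 -c "
from bench import env
print(env.finish_job())"
```

```text
the job is handed in; nothing more can be done
None
```

The job is handed in at about 25 s of robot time: the phone lies flat and centred in the cradle. The lever reads at the height expected for clamped claws (arm angle near 0.22 rad), and measured wrist force stayed below 10 N throughout pressing.

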